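# Chestnuts into the pan under the plate shelf

## Task

Start roasting the chestnuts: tip all five out of the steel scoop into the open shallow pan that stands on the hob under the low plate shelf, without handling the chestnuts or knocking the shelf, and lay the empty scoop back, right way up, on the round wooden board. Then switch on the zone the pan stands on: push in the knob on the pan's side of the hob, turn it a quarter turn anticlockwise as far as it goes, and let it spring back up. Leave the pan where it stands, the other knob off and everything else undisturbed.

Things in the scene. Friction and masses are not known exactly. Their poses are not given: they have to be found in the camera images.
- hob: Flat black glass hob, 380 (x) x 560 (y) mm, 8 mm thick, on the worktop. Origin at the centre of its underside; +x to its back (away from the robot), +y to its left side. Two round zones: left at (45, 145) mm, right at (45, -145) mm in this frame. Two knobs near the front edge, left at (-150, 70) mm, right at (-150, -70) mm; each works the zone on its own side.
- plate_shelf: Fixed low shelf of steel rods over the back of the hob, on two posts at its back corners, plates and jars on top. Origin on the worktop under the hob's origin, same axes: it covers x -35 to 205 mm and y -310 to 310 mm, underside 240 mm, top 252 mm above the worktop. Open in front and at the sides. All but the front 40 mm of the pan is under it: the scoop goes in below it, the gripper stays in front.
- pan: Open shallow cream enamelled pan, 58 mm high, 238 mm across the rim, about 170 mm across its flat floor (floor 6 mm thick, walls 5 mm), 1.9 kg, loose, with two loop handles (along +y and -y of its frame) reaching 150 mm from its centre. Stands on the left or the right zone. Origin at the centre of its underside, z up.
- casserole: Closed cream casserole with a brass lid knob, 196 mm across, 149 mm high, standing on the other zone; a bystander. Origin at the centre of its underside.
- round_board: Round flat wooden board, 260 mm across, 18 mm thick, fixed on the worktop. Origin at the centre of its underside; its top is 18 mm above that.
- scoop_bowl (a point): Centre of the bowl of the steel scoop, 25 mm above its flat underside. Scoop 200 mm long, 0.22 kg. Bowl: a trough 105 mm long (x), 92 wide, 50 high, closed at the back; lip's middle 52.5 mm ahead (+x, away from the handle) and 23 mm below this point; z up. Starts level on the board with the chestnuts in it; they stay in while it is level or lip slightly up, and slide out with the lip tipped 40 to 50 degrees down.
- scoop_grip (a point): Grip point on the scoop's black handle: a straight bar 88 mm long, 18 mm wide (along the scoop's y, flat sides), 20 mm high, rising backwards at 9 degrees. 112 mm behind the bowl's centre, 48 mm above the scoop's underside; same axes as the bowl. Taken with the tool leaning 20 to 30 degrees back towards the handle's end, the gripper keeps clear of the shelf when the lip is tipped down.
- chestnut1_mid (a point): Centre of chestnut 1 of five: dark brown, roundish, 33 mm across and 26 mm high, 18 g. In the scoop at the start.
- chestnut2_mid (a point): Centre of chestnut 2 of five: dark brown, roundish, 33 mm across and 26 mm high, 18 g. In the scoop at the start.
- chestnut3_mid (a point): Centre of chestnut 3 of five: dark brown, roundish, 33 mm across and 26 mm high, 18 g. In the scoop at the start.
- chestnut4_mid (a point): Centre of chestnut 4 of five: dark brown, roundish, 33 mm across and 26 mm high, 18 g. In the scoop at the start.
- chestnut5_mid (a point): Centre of chestnut 5 of five: dark brown, roundish, 33 mm across and 26 mm high, 18 g. In the scoop at the start.
- left_knob_grip (a point): Left knob of the hob (for the left zone): point on its axis at the height to grip, 30 mm above the glass. A dark metal disc 50 mm across, 11 mm high, with an upright bar on it 46 mm long, 15 mm wide, top 40 mm above the glass. x of this frame runs along the bar; off, the bar lies along the hob's x.
- right_knob_grip (a point): Right knob of the hob (for the right zone), the same.
- left_knob (a joint): Angle of the left knob, rad: 0 off, grows anticlockwise seen from above, stop at 1.57 (full). From off it is caught and turns only while pushed in at least 4 mm (never force it); once past about 0.5 rad it can come up and stays where it is turned. Turning takes 0.04 N m.
- right_knob (a joint): The same for the right knob.
- left_knob_push (a joint): How far the left knob is pushed in, m: 0 up, 0.006 fully in. A spring of 4 N at the top and 8 N fully in brings it up again.
- right_knob_push (a joint): The same for the right knob.
- black_mill: Black pepper mill, 54 mm across, 198 mm high; bystander. Origin at the centre of its underside.
- white_mill: White salt mill, the same size; bystander.
- egg_timer: Dark egg-shaped timer, 60 mm across, 65 mm high, in front of the hob; bystander. Origin at the centre of its underside.
- mug: Blue mug, 82 mm across, 95 mm high; bystander. Origin at the centre of its underside.
- wooden_spoon: Wooden spoon lying on the worktop, 260 mm long; bystander. Origin under its middle.
There are look-alikes about, which are no part of the job. Of the things that look like the part that bears scoop_bowl, the largest one is meant.

How it is judged (in metres and radians):
On the way, in this order (a step that is already met when the one before it is completed fails the run):
1. all five chestnuts are in the pan (horizontal distance between each of chestnut1_mid, chestnut2_mid, chestnut3_mid, chestnut4_mid, chestnut5_mid and pan below 0.108 m and z of chestnut1_mid in the frame of pan between 0.005 and 0.05 m and z of chestnut2_mid in the frame of pan between 0.005 and 0.05 m and z of chestnut3_mid in the frame of pan between 0.005 and 0.05 m and z of chestnut4_mid in the frame of pan between 0.005 and 0.05 m and z of chestnut5_mid in the frame of pan between 0.005 and 0.05 m), for 0.2 s.
2. the empty scoop lies right way up on the round board, let go (horizontal distance between scoop_bowl and round_board below 0.1 m and z of scoop_bowl in the frame of round_board between 0.038 and 0.05 m and angle between scoop_bowl's own z axis and vertical below 0.15 rad and linear speed of scoop below 0.02 m/s and contact force between scoop and the fingers below 0.1 N), for 0.2 s.
3. the knob of the pan's zone is turned on, a quarter turn (((y of pan in the frame of hob above 0 m and value of joint left_knob above 1.25 rad) or (y of pan in the frame of hob below 0 m and value of joint right_knob above 1.25 rad))), for 0.1 s.
At the end, for the whole second after the job is handed in: Chestnuts at rest inside the pan; pan level, within 30 mm of its start; scoop let go, right way up (9 degrees) flat on the round board, bowl centre within 100 mm of the board centre; knob on the pan's side turned 1.25 rad or more anticlockwise; both knobs up (1.5 mm) (all of step 1 and all of step 2 and linear speed of each of chestnut1, chestnut2, chestnut3, chestnut4, chestnut5 below 0.03 m/s and ((y of pan in the frame of hob above 0 m and value of joint left_knob above 1.25 rad) or (y of pan in the frame of hob below 0 m and value of joint right_knob above 1.25 rad)) and value of joint each of left_knob_push, right_knob_push below 0.0015 m and distance of pan from where it was at the start of the episode below 0.03 m and angle between pan's own z axis and vertical below 0.06 rad); the robot touches nothing.
It fails at once if the plate shelf is knocked (more than 10 N on it) (contact force between plate_shelf and anything else above 10 N).
It fails at once if a chestnut is handled with the fingers (contact force between any of chestnut1, chestnut2, chestnut3, chestnut4, chestnut5 and the fingers above 0.5 N).
It fails at once if the other knob is turned on, or a knob is forced round without being pushed in ((y of pan in the frame of hob above 0 m and value of joint right_knob above 0.3 rad) or (y of pan in the frame of hob below 0 m and value of joint left_knob above 0.3 rad) or (value of joint left_knob between 0.2 and 0.4 rad and value of joint left_knob_push below 0.003 m) or (value of joint right_knob between 0.2 and 0.4 rad and value of joint right_knob_push below 0.003 m)).
It fails at once if the pan is shoved more than 40 mm or tipped (distance of pan from where it was at the start of the episode above 0.04 m or angle between pan's own z axis and vertical above 0.2 rad).
It fails at once if a bystander is pushed more than 30 mm or knocked over (distance of any of casserole, black_mill, white_mill, egg_timer, mug, wooden_spoon from where it was at the start of the episode above 0.03 m or angle between any of casserole, black_mill, white_mill, egg_timer, mug's own z axis and vertical above 0.35 rad).
It also fails if it takes over 67 s, if anything falls off the work surface, if the arm or the gripper's body presses on something with over 40 N, if the wrist force passes 120 N, or if a joint passes its speed limit or range.

## Robot

A 7-joint arm with a two-finger parallel gripper is mounted at the origin on the work surface. World frame = base frame: x ahead of the robot, y to its left, z up, the work surface at z = 0. Lengths are in mm, angles in rad, forces in N, time in s.
With the tool pointing down it reaches from about 350 to 900 mm from the base axis. Payload 19.9 kg.
Tool frame: the origin (TCP) lies on the centre line of the jaws, within the pads' length; the fingertips stand 8 mm ahead of it and the grasp point (between the pads) lies 11 mm behind it; z points along the fingers, y is the line along which they close (so a half turn about z gives the same grasp; the last joint's range is limited). The gripper opens to 85 mm and grips with 20 to 120 N. Pads are 22 mm wide; open, the fingers measure 114 mm over their backs; the gripper's body (76 mm by 85 mm) begins 54 mm behind the grasp point. The pads swing forward as they close: fully open they stand 13 mm farther back than shut.
Start: joints at [-1.153, 0.417, -0.01, 1.614, 0.005, 1.111, -0.053], TCP at [276.782, 560.351, 239.26] pointing down, gripper open.
Joint ranges: [-2.81, 2.81], [-0.39, 2.02], [-1.27, 1.25], [0.06, 2.57], [-1.19, 4.33], [0.19, 2], [-2.82, 2.82]. Speed limits (rad/s): [1.89, 1.89, 2.39, 2.39, 3.01, 3.01, 3.01].

## Interface

Orientations are given as [roll, pitch, yaw] about the fixed x, y, z axes, in that order (R = Rz(yaw) Ry(pitch) Rx(roll)).
In Python, from plant import r, vision, workorder, nets, get_time, get_q, get_joint_velocities, get_effort, get_ee_pos, get_orientation, get_wrist_force, get_moment, get_grip_width, get_finger_force gives the robot as it stands. Calls block until the motion is done:
- r.goto(position, orientation): joint-space move of the TCP to a pose.
- r.movel(position, frame=None, feed=150, until_force=None): straight line of the TCP; frame=None keeps the orientation; feed is the mean speed in mm/s. With until_force (N) it stops when the force on the tool has changed by that much, and returns True; else False.
- r.goto_joints(angles): joint-space move.
- r.set_gripper(opening): finger opening in mm; the grip force is fixed at half the most; returns when the fingers have stopped.
- r.dwell(seconds).
- r.solve_ik(position, orientation): joint angles nearest the present ones, or None.
- vision.get_image(name): name is "scene" or "top"; returns a dict with "frame" (400x640x3 uint8, blue, green, red), "K" (3x3 intrinsics, pixels), "distortion" ([k1, k2, p1, p2, k3] as OpenCV has them; the pictures are not rectified), "rvec" (rotation vector, rad) and "tvec" (3), from world to camera coordinates, as OpenCV has them. Camera axes: x right, y down, z forward; pixel columns grow to the right and rows downward; lengths in mm; the calibration is good to about 2 mm. A picture is of the moment at which its call begins. There is no depth.
A pose or a line that the arm cannot do raises r.PlanningError and nothing moves.
- workorder.job_done(): hands the job in; it is judged then, once.
Trained networks look in the newest picture that a camera, given by its name, has taken for a name from the list of things; names that differ only in an ending like _2 or _b are one class to them, and where a whole thing is asked for, a point or a joint stands for the part that bears it (a point fixed in the world has none). Each returns a list of dicts, best first, with "score" (0 to 1); they miss things now and then, are a little off and sometimes report something else, mostly with a low value. They report only what shows in the picture. A call takes as long as a camera call. They do not tell look-alikes from the thing itself.
- nets.trace(label, camera): "mask" (400x640 bool, what is visible of it) and "rect" ([left, top, right, bottom] in pixels, round what is visible of it).
Readings, each from a call of its own:
- get_time(): time.
- get_q(): joint angles.
- get_joint_velocities(): joint speeds.
- get_effort(): joint torques, N m.
- get_ee_pos(): TCP position.
- get_orientation(): TCP orientation.
- get_wrist_force(): force on the tool from outside, world axes, zero at the start.
- get_moment(): the same for the moment, N m.
- get_grip_width(): finger opening in mm.
- get_finger_force(): force on a finger pad.
Only numpy, scipy, OpenCV 4.12 (cv2) and the standard library are available. Lean on these libraries where they do the work, as an engineer would, in place of code of your own. Each camera call takes 0.05 s, during which the arm holds its last target. There are 200 camera calls.

## Working session

There is one attempt and no reset: what is moved stays moved. The work goes in short steps, each a Python script; the robot and the scene stay as the last script left them, time stands still between calls to the robot, and variables do not carry over. Pictures are saved under pics/ and viewed, at most 10 in all, crops included, and the job is handed in when it is done.

```bash
ls; mkdir -p pics; cat > h.py <<'E'
import numpy as np, cv2
from plant import *
def cam(n):
    im=vision.get_image(n); return im
def ray(im,px):
    K=np.array(im["K"],float);d=np.array(im["distortion"],float)
    R,_=cv2.Rodrigues(np.array(im["rvec"],float)); t=np.array(im["tvec"],float).reshape(3)
    u=cv2.undistortPoints(np.array(px,float).reshape(-1,1,2),K,d).reshape(-1,2)
    D=np.c_[u,np.ones(len(u))]@R; C=-R.T@t
    return C,D
def atz(im,px,z):
    C,D=ray(im,px); s=(z-C[2])/D[:,2]; return C+D*s[:,None]
def proj(im,P):
    p,_=cv2.projectPoints(np.array(P,float).reshape(-1,1,3),np.array(im["rvec"],float),np.array(im["tvec"],float),np.array(im["K"],float),np.array(im["distortion"],float)); return p.reshape(-1,2)
E
python3 - <<'E'
from h import *
for n in ("scene","top"):
    im=cam(n); cv2.imwrite(f"pics/{n}0.png",im["frame"])
    C,D=ray(im,[[320,200]]); print(n,C,D)
    for l in ["hob","pan","casserole","round_board","scoop_bowl","scoop_grip","chestnut1_mid","left_knob_grip","right_knob_grip","egg_timer","mug","black_mill","white_mill","wooden_spoon"]:
        for d in nets.trace(l,n)[:8]:
            if d["score"]>.25:
                ys,xs=np.nonzero(d["mask"]); print(n,l,round(d["score"],2),[int(v) for v in d["rect"]],len(xs),round(xs.mean(),1),round(ys.mean(),1))
print(get_time())
E
```

```text
pics
scene [ 921.46176604  785.20812113 1194.50615937] [[-0.29360578 -0.55897785 -0.77556175]]
scene hob 0.8 [199, 141, 349, 293] 6573 284.1 218.5
scene casserole 0.85 [216, 153, 266, 195] 502 247.0 182.3
scene round_board 0.95 [332, 271, 417, 354] 4258 375.4 312.9
scene scoop_bowl 0.8 [446, 288, 488, 308] 580 471.7 298.7
scene scoop_bowl 0.74 [330, 171, 369, 194] 383 345.4 183.5
scene scoop_bowl 0.63 [349, 261, 383, 329] 940 367.9 301.6
scene scoop_grip 0.83 [350, 265, 382, 330] 890 367.8 300.9
scene scoop_grip 0.73 [446, 286, 487, 307] 601 471.0 298.3
scene scoop_grip 0.65 [332, 171, 367, 195] 393 345.7 183.2
scene chestnut1_mid 0.57 [365, 293, 376, 306] 88 372.2 300.3
scene chestnut1_mid 0.5 [280, 284, 321, 324] 1067 296.8 304.4
scene chestnut1_mid 0.39 [261, 79, 277, 134] 595 269.8 103.5
scene left_knob_grip 0.57 [311, 198, 321, 212] 119 315.3 204.2
scene right_knob_grip 0.7 [293, 170, 305, 186] 146 299.4 177.6
scene right_knob_grip 0.31 [331, 275, 420, 355] 4224 376.0 313.4
scene egg_timer 0.65 [366, 222, 382, 239] 253 374.0 229.9
scene mug 0.59 [280, 285, 321, 324] 1066 296.3 3
[... 985 characters left out ...]
315.0 198.7
top left_knob_grip 0.71 [307, 193, 324, 207] 146 315.0 198.8
top right_knob_grip 0.61 [203, 177, 210, 181] 33 207.0 181.2
top right_knob_grip 0.5 [345, 193, 358, 204] 102 351.0 200.3
top egg_timer 0.68 [257, 224, 273, 239] 178 264.4 230.1
top egg_timer 0.64 [192, 172, 233, 208] 416 208.6 190.4
top mug 0.69 [216, 125, 246, 156] 550 229.9 138.7
top mug 0.47 [245, 77, 435, 160] 5981 339.5 115.4
top black_mill 0.78 [434, 198, 461, 218] 383 448.7 207.3
top black_mill 0.32 [190, 170, 231, 210] 468 209.7 189.9
top white_mill 0.58 [431, 166, 465, 188] 470 449.6 177.3
top wooden_spoon 0.69 [382, 220, 416, 277] 255 401.0 251.6
top wooden_spoon 0.55 [261, 111, 405, 215] 7136 335.9 181.6
1.5
```

View pics/scene0.png

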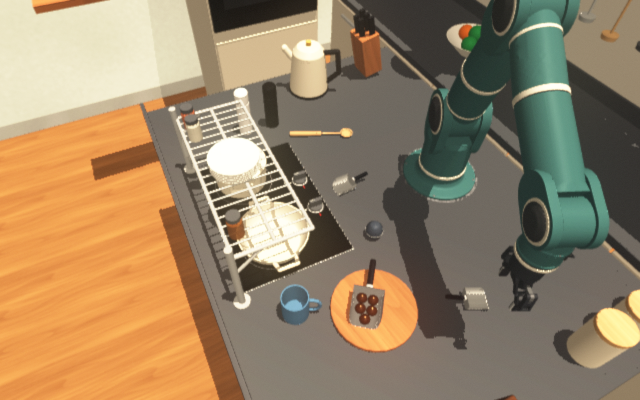

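View pics/top0.png

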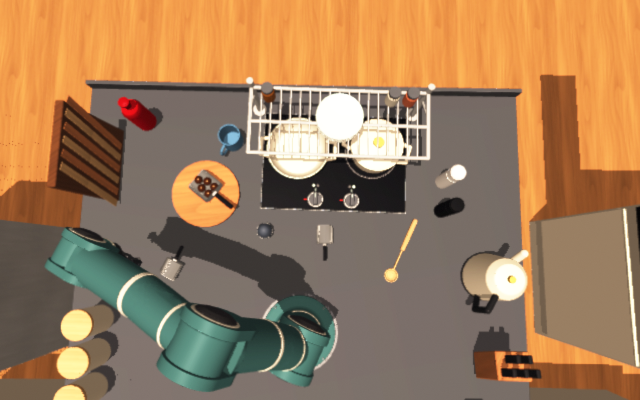

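The pictures show three scoops, by top-view pixel: A (209,188), on the round board with the chestnuts in it; B (324,238), in front of the hob; C (171,266), on the worktop near the gripper. A is the largest and holds the chestnuts, so I choose it. The pan is on the left zone at about (298,149), and the left knob is at (315,199). Next is a close crop to check the choice.

```bash
python3 - <<'E'
from h import *
t=cam("top");s=cam("scene")
a=cv2.resize(t["frame"][155:240,165:250],(400,400),interpolation=cv2.INTER_CUBIC)
b=cv2.resize(s["frame"][255:355,325:425],(400,400),interpolation=cv2.INTER_CUBIC)
c=cv2.resize(t["frame"][110:220,250:420],(0,0),fx=2.35,fy=1.8,interpolation=cv2.INTER_CUBIC)[:198,:400]
d=cv2.resize(s["frame"][165:215,285:355],(400,198),interpolation=cv2.INTER_CUBIC)
cv2.imwrite("pics/c1.png",np.vstack([np.hstack([a,b]),np.hstack([c,d])]))
def best(l,n,p):
    o=[d for d in nets.trace(l,n) if d["mask"].any()]
    return min(o,key=lambda d:np.hypot(*(np.argwhere(d["mask"]).mean(0)[::-1]-p)))["mask"]
for n,im,p,z in(("top",t,(205,195),18),("scene",s,(375,313),18)):
    m=best("round_board",n,p).astype(np.uint8)
    ctr=max(cv2.findContours(m,0,2)[0],key=cv2.contourArea)
    h=cv2.convexHull(ctr).reshape(-1,2)
    W=atz(im,h,z)[:,:2].astype(np.float32); print(n,"board",cv2.minEnclosingCircle(W), W.min(0),W.max(0))
for n,im,p in(("top",t,(297,149)),("scene",s,(275,235))):
    o=nets.trace("pan",n)
    if o:
        m=o[0]["mask"];h=np.argwhere(m)[:,::-1];W=atz(im,h,66)[:,:2];print(n,"pan",o[0]["score"],W.min(0),W.max(0),W.mean(0))
h=best("hob","top",(335,182));P=np.argwhere(h)[:,::-1]
W=atz(t,P,8)[:,:2];print("hob",W.min(0),W.max(0))
for l,pt,ps in(("left_knob_grip",(315,199),(315,204)),("right_knob_grip",(351,200),(299,178))):
    A=[]
    for n,im,p in(("top",t,pt),("scene",s,ps)):
        m=best(l,n,p);q=np.argwhere(m)[:,::-1].mean(0);A.append(q);print(l,n,q,atz(im,[q],25)[0])
print("egg",atz(t,[(264.4,230.1)],33),"mug",atz(t,[(229.9,138.7)],60))
E
```

```text
top board ((513.9984741210938, 369.7476501464844), 131.8466339111328) [383.92316 239.9751 ] [642.2959 498.6089]
scene board ((519.3347778320312, 374.6351318359375), 132.44839477539062) [388.42065 242.57968] [648.5844 506.4419]
top pan 0.59 [ 573.07573871 -129.27666776] [803.06547106 161.50301533] [681.12404793  17.64816872]
scene pan 0.85 [ 576.64177152 -125.75042151] [807.3540264  170.08093685] [689.49452793  35.02175031]
hob [ 451.90246777 -408.31556905] [846.32883441 161.02098953]
left_knob_grip top [315.21323529 198.63970588] [501.47112934 -54.00287285  25.        ]
left_knob_grip scene [315.05521472 204.39877301] [503.38221921 -47.36427297  25.        ]
right_knob_grip top [351.1221374  200.35877863] [ 497.65916472 -192.21693829   25.        ]
right_knob_grip scene [299.71604938 177.64197531] [ 498.83945434 -186.3697064    25.        ]
egg [[376.20166394 136.1866473   33.        ]] mug [[721.37437272 277.11975028  60.        ]]
```

View pics/c1.png

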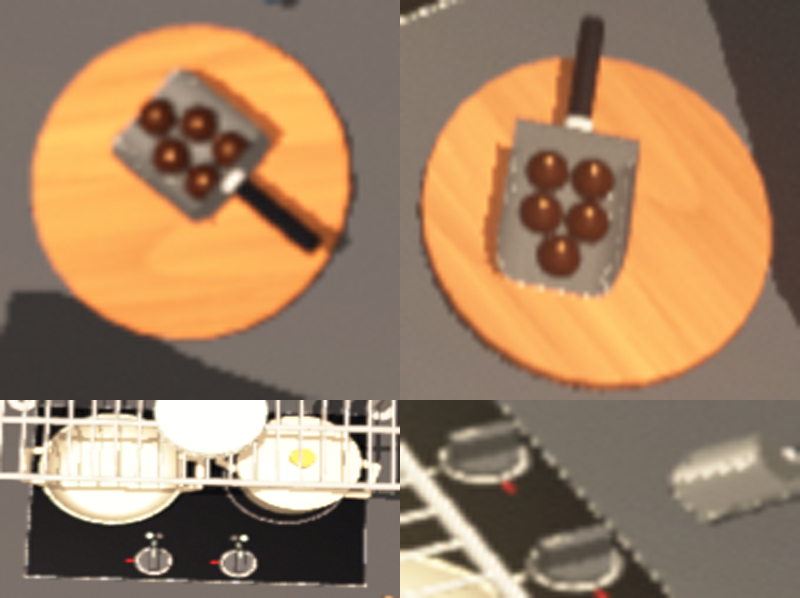

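The crop confirms A: a large scoop with five chestnuts, its back end near (214,194) in the top view and the handle running to (232,207), pointing at the robot. The left knob's bar lies along the hob's x. Next I fit the scoop pose in both views and check IK.

```bash
cat >> h.py <<'E'
from scipy.spatial.transform import Rotation as Ro
def scoopR(yaw,tilt): # tilt>0: lip down
    return Ro.from_euler('ZY',[yaw,tilt])
def tool(grip,yaw,tilt,lean):
    """TCP pos, rpy for grasp point at grip; lean back about scoop y (deg->rad outside)"""
    R=scoopR(yaw,tilt)*Ro.from_euler('Y',-lean)*Ro.from_euler('X',np.pi)*Ro.from_euler('Z',FLIP)
    return np.array(grip)+11*R.apply([0,0,1]), R.as_euler('xyz')
FLIP=0.0
E
python3 - <<'E'
from h import *
import h
from scipy.optimize import least_squares
t=cam("top");s=cam("scene")
M=np.array([[-60,0,26+10],[-147,0,38+10],[-52.5,46,50],[-52.5,-46,50]],float);M[:2,2]=[50,63]
ft=np.array([[240,187],[316,244],[200,220],[283,132]])/4.706+[165,155]
fs=np.array([[580,120],[594,18],[640,140],[515,122]],float);fs=(fs-[400,0])/4+[325,255]
def world(p,b=0):
    c,si=np.cos(p[2]),np.sin(p[2]);R=np.array([[c,-si,0],[si,c,0],[0,0,1]]);return M@R.T+[p[0],p[1],18]
for use in("t","s","ts"):
    f=lambda p:np.concatenate([(proj(t,world(p))-ft).ravel()*('t' in use),(proj(s,world(p))-fs).ravel()*('s' in use)])
    r_=least_squares(f,[516,372,.9]);print(use,r_.x.round(3),f(r_.x).round(1))
x,y,w=r_.x
g=np.array([x,y,66])+scoopR(w,0).apply([-112,0,0]);print("grip",g)
q0=get_q();print(get_orientation())
L=np.radians(30)
for h.FLIP in(0,np.pi):
    print(h.FLIP)
    for nm,G,yw,ti,le in[("grasp",g,w,0,L),("lift",g+[0,0,120],w,0,L),("front",(400,15,190),0,-.08,L),("over",(470,15,150),0,-.08,L),("pour",(546,15,211),0,np.radians(47),L),("knob",(502.5,-50.7,43),-.03,0,0),("knob2",(502.5,-50.7,37),-.03+np.pi/2,0,0)]:
        p,o=tool(G,yw,ti,le);q=r.solve_ik(list(p),list(o));print(nm,p.round(),o.round(2),None if q is None else np.round(q,2))
E
```

```text
t [545.989 361.04    0.873] [ 0.8 -1.2  1.2  1.5 -0.6 -0.4 -1.5  0.1 -0.  -0.  -0.  -0.  -0.  -0.
 -0.  -0. ]
s [544.069 375.967   0.927] [-0.  -0.  -0.   0.  -0.  -0.  -0.  -0.  -0.2  0.7 -0.2 -1.2  0.2  0.7
  0.2 -0.3]
ts [544.458 369.839   0.906] [-1.2 -1.3 -0.3  0.9 -2.4 -0.1 -3.8 -0.2 -1.  -0.9 -0.3 -2.5 -0.7 -0.6
 -0.5 -2.1]
grip [475.35946045 281.69460475  66.        ]
[-3.14150540e+00  5.62398338e-05  2.68282984e+00]
0
grasp [479. 286.  56.] [ 3.14 -0.52  0.91] [ 0.41  0.76 -1.08  2.22  1.63  0.39 -2.56]
lift [479. 286. 176.] [ 3.14 -0.52  0.91] [-0.84  0.21  0.39  2.2  -0.87  0.39 -0.38]
front [406.  15. 181.] [ 3.14 -0.6   0.  ] None
over [476.  15. 141.] [ 3.14 -0.6   0.  ] None
pour [543.  15. 200.] [3.14 0.3  0.  ] [-0.57  0.57  0.7   1.67 -0.34  1.35 -1.34]
knob [502. -51.  32.] [ 3.14  0.   -0.03] [-0.4   0.59  0.55  2.06 -0.51  0.63 -1.11]
knob2 [502. -51.  26.] [3.14 0.   1.54] [-0.32  0.57  0.44  2.06 -0.42  0.6   0.39]
3.141592653589793
grasp [479. 286.  56.] [ 3.14  0.52 -2.24] [ 0.28  0.64 -0.9   2.23  1.62  0.24  0.52]
lift [479. 286. 176.] [ 3.14  0.52 -2.24] [-0.24  0.21 -0.27  2.18 -0.51  0.31  2.44]
front [406.  15. 181.] [-3.14  0.6   3.14] None
over [476.  15. 141.] [-3.14  0.6   3.14] [ 0.71  0.2  -0.9   2.45  1.75  0.23 -0.24]
pour [543.  15. 200.] [ 3.14 -0.3  -3.14] [-0.26  0.49  0.25  1.66 -0.13  1.31  1.6 ]
knob [502. -51.  32.] [-3.14  0.    3.11] [-0.17  0.53  0.26  2.06 -0.24  0.58  1.79]
knob2 [502. -51.  26.] [ 3.14  0.   -1.6 ] [-0.76  0.88  1.08  2.07 -1.05  0.89 -2.23]
```

```bash
python3 - <<'E'
from h import *
import h
from scipy.optimize import least_squares
t=cam("top");s=cam("scene")
res={}
vis=[]
for n,im,(x0,y0,x1,y1) in(("top",t,(208,186,242,214)),("scene",s,(360,255,388,292))):
    g=im["frame"][y0:y1,x0:x1].astype(int).sum(2)
    m=(g<150).astype(np.uint8); k,lab,st,ce=cv2.connectedComponentsWithStats(m)
    i=1+np.argmax(st[1:,4]);P=np.argwhere(lab==i)[:,::-1]+[x0,y0]
    c=P.mean(0);u=np.linalg.svd(P-c,full_matrices=False)[2][0];a=(P-c)@u
    res[n]=(c,c+u*a.min(),c+u*a.max());print(n,len(P),[v.round(1) for v in res[n]])
    v=cv2.resize(im["frame"][y0-30:y1+30,x0-30:x1+30],None,fx=4,fy=4)
c1,d1=ray(t,[res["top"][0]]);c2,d2=ray(s,[res["scene"][0]])
A=np.c_[d1[0],-d2[0]];k=np.linalg.lstsq(A,c2-c1,rcond=None)[0]
print("triang",c1+k[0]*d1[0],c2+k[1]*d2[0])
for n,im in(("top",t),("scene",s)):
    W=np.array([atz(im,[res[n][0]],66)[0],*[min((atz(im,[e],z)[0] for z in(zz,)),key=lambda v:0) for e,zz in zip(res[n][1:],(66,66))]])
    print(n,W.round(1))
    # orientation with end heights: near-robot end (smaller x) z=74, other z=60
    e=sorted([W[1],W[2]],key=lambda v:v[0]); 
    px=proj(im,e);E=[atz(im,[px[0]],74)[0],atz(im,[px[1]],60)[0]];d=E[1]-E[0];print("yaw",np.arctan2(d[1],d[0]),np.hypot(d[0],d[1]),E)
L=np.radians(25)
E
```

```text
top 69 [array([224. , 200.5]), array([216., 194.]), array([231.5, 206.6])]
scene 38 [array([369.7, 271.4]), array([368.1, 282. ]), array([371.4, 260.9])]
triang [481.7376021  287.1515247   66.34098757] [483.09245787 286.07633044  66.29023173]
top [[481.8 287.2  66. ]
 [505.7 318.5  66. ]
 [459.7 258.2  66. ]]
yaw 0.9235055829373983 79.16558211799256 [array([458.77382823, 256.73119963,  74.        ]), array([506.51284278, 319.88320579,  60.        ])]
scene [[483.  285.9  66. ]
 [505.8 314.6  66. ]
 [459.6 256.6  66. ]]
yaw 0.9044850741666814 65.75019771838689 [array([462.91286742, 260.37698346,  74.        ]), array([503.55243663, 312.06367338,  60.        ])]
```

```bash
cat >> h.py <<'E'
G0=np.array([477.4,280.3,66.]);W0=.915;L=np.radians(25);FLIP=np.pi
def pose(G,yw,ti,le=None):
    p,o=tool(G,yw,np.radians(ti),L if le is None else le); return list(p),list(o)
def liptool(lip,yw,ti):
    # grip point such that lip's middle is at lip
    return np.array(lip)+scoopR(yw,np.radians(ti)).apply([-164.5,0,46])
E
python3 - <<'E'
import h
from h import *
r.set_gripper(60)
for F in(0,np.pi):
    h.FLIP=F
    p,o=pose(G0,W0,0);ax=Ro.from_euler('xyz',o).apply([0,0,1])
    print(F,r.solve_ik(list(np.array(p)-100*ax),o))
h.FLIP=np.pi
p,o=pose(G0,W0,0)
r.goto(list(np.array(p)-100*ax),o);print(get_q(),get_time())
for nm,a in dict(grasp=(G0,W0,0),lift=(G0+[0,0,80],W0,-4),mid=((478,150,146),.45,-4),over=((478,17,146),0,-4),over2=((500,17,150),0,5),pour=(liptool((630,17,62),0,47),0,47),pour2=(liptool((630,17,62),0,52),0,52)).items():
    p,o=pose(*a);q=r.solve_ik(p,o);print(nm,np.round(a[0]),None if q is None else np.round(q,2))
E
```

```text
0 [-0.78413706  0.2187032   0.3648405   2.24819809 -0.76952917  0.39479572
 -0.42362391]
3.141592653589793 [-0.27842659  0.21623777 -0.19285742  2.23263833 -0.46046353  0.33400754
  2.43600442]
[-0.27898177  0.21633952 -0.19298879  2.23216422 -0.4603504   0.33425264
  2.43533524] 4.8417
grasp [477. 280.  66.] [ 0.13  0.57 -0.74  2.18  1.    0.21  1.08]
lift [477. 280. 146.] [-0.23  0.29 -0.28  2.2  -0.57  0.23  2.53]
mid [478 150 146] [-0.82  0.2   0.53  2.36 -1.02  0.19  2.67]
over [478  17 146] [ 0.55  0.2  -0.73  2.38  1.09  0.22  0.4 ]
over2 [500  17 150] [-0.41  0.2   0.32  2.25 -0.08  0.35  1.53]
pour [551.  17. 214.] [-0.39  0.57  0.45  1.59 -0.22  1.43  1.69]
pour2 [565.  17. 220.] [-0.38  0.64  0.47  1.48 -0.24  1.56  1.71]
```

```bash
python3 - <<'E'
import h
from h import *
for F in(0,np.pi):
  for l in(20,):
    h.FLIP=F;h.L=np.radians(l);print(F,l)
    for nm,a in dict(grasp=(G0,W0,0),lift=(G0+[0,0,80],W0,-4),mid=((490,150,146),.45,-3),over=((490,17,146),0,-3),pour=(liptool((625,17,62),0,47),0,47)).items():
        p,o=pose(*a);q=r.solve_ik(p,o);print(nm,np.round(a[0]),None if q is None else np.round(q,2))
E
```

```text
0 20
grasp [477. 280.  66.] [-1.01  0.53  0.6   2.16 -1.18  0.45 -0.12]
lift [477. 280. 146.] [-1.25  0.42  0.9   2.17 -1.11  0.57 -0.19]
mid [490 150 146] [-1.26  0.4   1.09  2.28 -1.07  0.48 -0.47]
over [490  17 146] [-1.09  0.33  1.1   2.33 -0.86  0.36 -0.87]
pour [546.  17. 214.] [-0.72  0.85  1.08  1.55 -0.56  1.64 -1.11]
3.141592653589793 20
grasp [477. 280.  66.] [-0.41  0.46 -0.13  2.14 -0.34  0.24  2.29]
lift [477. 280. 146.] [-0.37  0.29 -0.15  2.15 -0.37  0.34  2.31]
mid [490 150 146] [-0.43  0.22  0.11  2.26 -0.26  0.28  1.93]
over [490  17 146] [-0.37  0.18  0.27  2.31 -0.    0.26  1.45]
pour [546.  17. 214.] [-0.39  0.62  0.46  1.54 -0.23  1.52  1.71]
```

```bash
sed -i 's/L=np.radians(25);FLIP/L=np.radians(20);FLIP/' h.py; python3 - <<'E'
from h import *
p,o=pose(G0,W0,0);ax=Ro.from_euler('xyz',o).apply([0,0,1])
r.goto(list(np.array(p)-60*ax),o)
r.movel(p,o,feed=80)
r.set_gripper(0);print(get_grip_width(),get_finger_force(),get_q(),get_time())
p1,o1=pose(G0+[0,0,80],W0,-3)
r.movel(p1,o1,feed=80)
print(get_wrist_force(),get_grip_width(),get_q(),get_time())
im=[cam(n)["frame"] for n in("top","scene")]
cv2.imwrite("pics/g.png",np.hstack([cv2.resize(im[0][140:250,150:260],(400,400)),cv2.resize(im[1][220:360,310:450],(400,400))]))
E
```

```text
17.34702870734547 58.61312806606293 [-0.40368024  0.45730754 -0.13307275  2.14138463 -0.32833066  0.23553724
  2.27954055] 6.5083
[-0.15204059 -0.20614628 -3.39257476] 17.102201091913823 [-0.38513103  0.29789032 -0.13671739  2.13834936 -0.33582206  0.35631426
  2.27193606] 7.6583
```

View pics/g.png

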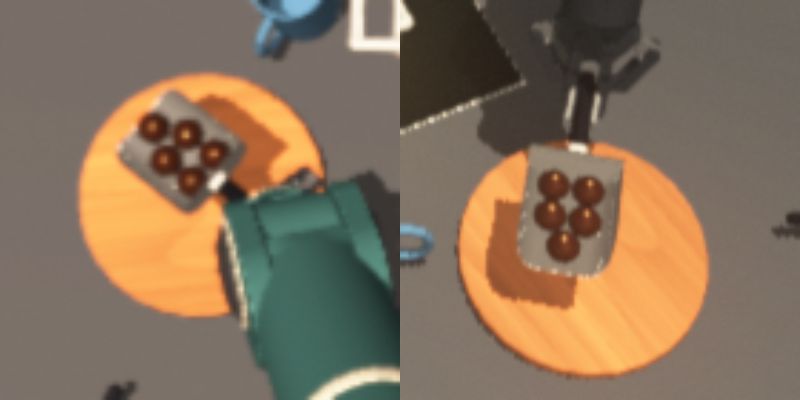

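The crop shows the scoop lifted and level, all five chestnuts still in it, and the handle held squarely. Now I carry it over the pan.

```bash
python3 - <<'E'
from h import *
for a in (((490,150,146),.45,-3),((490,17,146),0,-3)):
    r.movel(*pose(*a),feed=110)
print(get_q(),get_time(),get_wrist_force())
im=[cam(n)["frame"] for n in("top","scene")]
cv2.imwrite("pics/o.png",np.hstack([cv2.resize(im[0][100:230,230:360],(400,400)),cv2.resize(im[1][140:290,210:360],(400,400))]))
for t in (10,25,35,47):
    p,o=pose(liptool((625,17,62),0,t),0,t);print(t,np.round(p),r.solve_ik(p,o))
E
```

```text
[-0.52109762  0.18682964  0.42894097  2.31655905 -0.1306557   0.25723231
  1.57698171] 10.4917 [ 0.30999633  0.48964425 -2.41022425]
10 [473.  17. 125.] [-0.47864662  0.24460496  0.40882342  2.21484973 -0.15992819  0.53265806
  1.6126398 ]
25 [494.  17. 162.] [-0.44557673  0.34892084  0.42578946  1.95743537 -0.17717257  0.95976312
  1.64306443]
35 [514.  17. 183.] [-0.4129938   0.45683695  0.4317426   1.77377362 -0.19674332  1.22065279
  1.66746921]
47 [541.  17. 204.] [-0.36510401  0.60993936  0.43247179  1.54216464 -0.21739736  1.51880748
  1.69111301]
```

View pics/o.png

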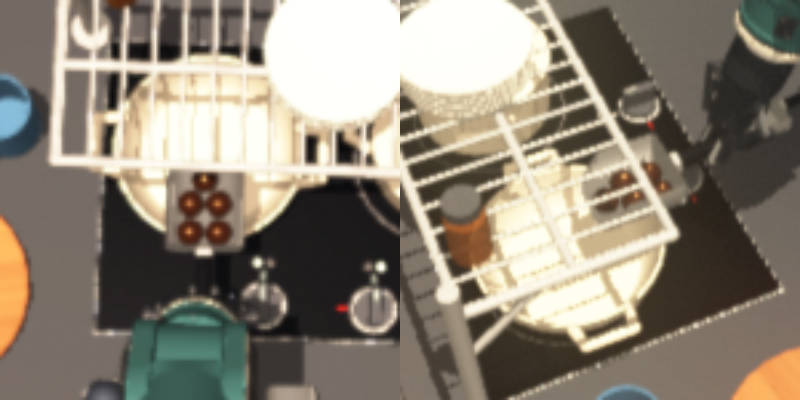

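Top view: the lip reaches over the pan at about (297,156) with all five chestnuts in, and the gripper is in front of the shelf. I check the shelf edge position, then tip.

```bash
python3 - <<'E'
from h import *
t=cam("top");print("shelf front",atz(t,[(270,153),(295,154),(350,157)],250).round(0))
for t_,z in((12,92),(25,82),(36,72),(46,64)):
    r.movel(*pose(liptool((616,17,z),0,t_),0,t_),feed=70)
    print(t_,get_wrist_force().round(2),get_q().round(2))
r.dwell(.7);print(get_wrist_force(),get_time())
im=[cam(n)["frame"] for n in("top","scene")]
cv2.imwrite("pics/p.png",np.hstack([cv2.resize(im[0][100:230,230:360],(400,400)),cv2.resize(im[1][140:290,210:360],(400,400))]))
E
```

```text
shelf front [[ 623.  103.  250.]
 [ 622.   19.  250.]
 [ 615. -167.  250.]]
12 [-0.34 -0.44 -2.64] [-0.52  0.18  0.45  2.18 -0.11  0.66  1.57]
25 [-0.69 -0.36 -1.44] [-0.47  0.31  0.45  1.97 -0.16  0.99  1.63]
36 [-1.13 -0.28 -1.22] [-0.42  0.44  0.44  1.77 -0.19  1.25  1.66]
46 [ 0.35 -0.65 -1.2 ] [-0.37  0.58  0.43  1.59 -0.21  1.48  1.69]
[ 0.60534149  0.21265643 -1.31380493] 13.6
```

View pics/p.png

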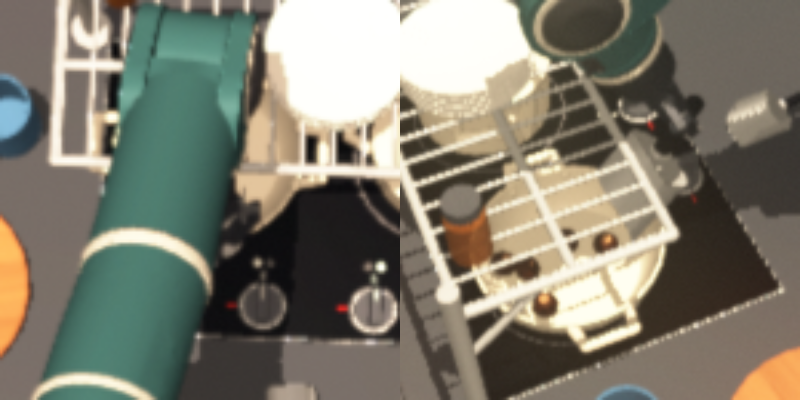

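The scene crop shows at least four chestnuts in the pan, with the fifth possibly hidden by the rods. I tip a little more, then back out and check that the scoop is empty.

```bash
python3 - <<'E'
from h import *
r.movel(*pose(liptool((610,17,66),0,50),0,50),feed=70); r.dwell(.5)
for t_,x,z in((36,610,74),(20,612,86),(5,616,96)):
    r.movel(*pose(liptool((x,17,z),0,t_),0,t_),feed=90)
r.movel(*pose((490,17,150),0,-2),feed=90)
print(get_wrist_force(),get_time())
im=[cam(n)["frame"] for n in("top","scene")]
cv2.imwrite("pics/q.png",np.hstack([cv2.resize(im[0][100:230,230:360],(400,400)),cv2.resize(im[1][140:290,210:360],(400,400))]))
E
```

```text
[-0.54008335 -0.59650776 -1.98244491] 16.625
```

View pics/q.png

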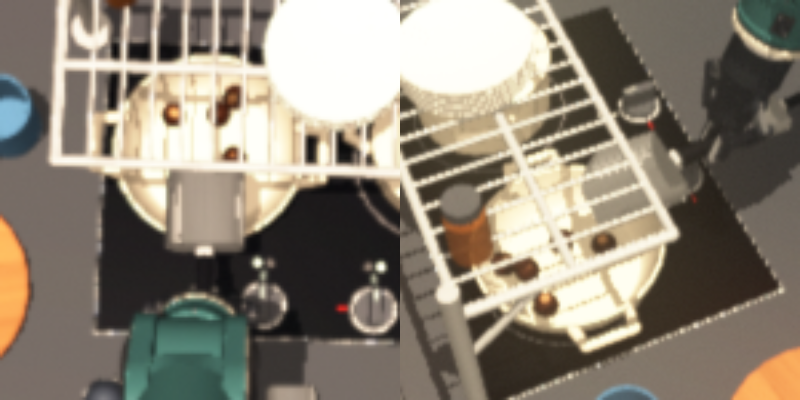

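The scoop is empty, and four chestnuts show in the pan; the fifth is probably under the scoop or a rod. I take the scoop back to the board.

```bash
python3 - <<'E'
from h import *
r.movel(*pose((490,150,150),.45,0),feed=130)
G=G0-[8,4,0]
r.movel(*pose(G+[0,0,60],W0,0),feed=130)
r.movel(*pose(G+[0,0,8],W0,0),feed=100)
p,o=pose(G-[0,0,6],W0,0)
print(r.movel(p,o,feed=15,until_force=4),np.array(get_ee_pos())-p)
r.set_gripper(45)
p=np.array(get_ee_pos());ax=Ro.from_euler('xyz',o).apply([0,0,1])
r.movel(list(p-110*ax),o,feed=130)
r.movel(list(p-110*ax+[-40,-60,80]),o,feed=200)
print(get_time(),get_q())
im=[cam(n)["frame"] for n in("top","scene")]
A=cv2.resize(im[0][110:240,165:345],(540,390));B=cv2.resize(im[1][180:360,230:430],(260,234))
cv2.imwrite("pics/s.png",np.hstack([A,np.vstack([B,np.zeros((156,260,3),np.uint8)])]))
E
```

```text
True [ 0.08577472 -0.03060792  5.90461397]
22.4083 [-0.37275305 -0.04490666 -0.01508141  2.22974453 -0.28127348  0.67195116
  2.29374051]
```

View pics/s.png

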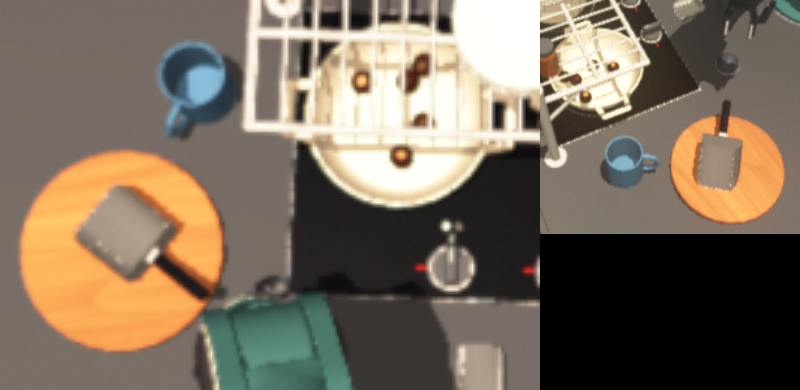

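All five chestnuts are in the pan: four behind the rods and one at crop (401,155). The scoop lies flat and right way up on the board at crop (130,230). Next I refine the knob position and move above it.

```bash
python3 - <<'E'
from h import *
T=cam("top");S=cam("scene")
def best(l,n,p):
    o=[d for d in nets.trace(l,n) if d["mask"].any()]
    d=min(o,key=lambda d:np.hypot(*(np.argwhere(d["mask"]).mean(0)[::-1]-p)));ys,xs=np.nonzero(d["mask"])
    return np.array([(xs.min()+xs.max())/2,(ys.min()+ys.max())/2]),np.array([xs.mean(),ys.mean()]),len(xs)
for l,pt,ps in(("left_knob_grip",(315,199),(315,204)),("right_knob_grip",(351,200),(299,178))):
    a=best(l,"top",pt);b=best(l,"scene",ps);print(l,a,b)
    for z in(19,25,30):print(z,atz(T,[a[1]],z)[0].round(1),atz(S,[b[1]],z)[0].round(1))
    c1,d1=ray(T,[a[1]]);c2,d2=ray(S,[b[1]])
    k=np.linalg.lstsq(np.c_[d1[0],-d2[0]],c2-c1,rcond=None)[0];print("tri",(c1+k[0]*d1[0]).round(1),(c2+k[1]*d2[0]).round(1))
a=cv2.resize(T["frame"][180:218,295:371],(800,400),interpolation=cv2.INTER_CUBIC)
# overlay: predicted discs (z=19) and bars (z=48)
def draw(img,im,x0,y0,f,c):
    th=np.linspace(0,2*np.pi,60)
    for cy,col in((c,(0,255,0)),((c[0]-4.2,c[1]-139.9),(0,255,255))):
        for z,P in((19,np.c_[cy[0]+25*np.cos(th),cy[1]+25*np.sin(th)]),(48,np.array([[cy[0]+23*i,cy[1]+7.5*j] for i,j in((1,1),(1,-1),(-1,-1),(-1,1),(1,1))]))):
            q=(proj(im,np.c_[P,np.full(len(P),z)])-[x0-.5,y0-.5])*f
            cv2.polylines(img,[q.astype(np.int32)],False,col,1)
draw(a,T,295,180,800/76,(502.,-51.))
b=cv2.resize(S["frame"][165:222,285:335],(0,0),fx=3.5,fy=3.5,interpolation=cv2.INTER_CUBIC);draw(b,S,285,165,3.5,(502.,-51.))
o=np.zeros((600,800,3),np.uint8);o[:400]=a;o[400:400+b.shape[0],:b.shape[1]]=b
cv2.imwrite("pics/k.png",o)
E
```

```text
left_knob_grip (array([315. , 198.5]), array([314.94366197, 198.74647887]), 142) (array([314.5, 204. ]), array([314.85106383, 204.14893617]), 188)
19 [501.8 -53.   19. ] [501.4 -53.   19. ]
25 [501. -53.  25.] [503.5 -48.7  25. ]
30 [500.4 -52.9  30. ] [505.3 -45.1  30. ]
tri [501.8 -53.   19.3] [501.5 -52.8  19.2]
right_knob_grip (array([351., 200.]), array([351.13636364, 200.31060606]), 132) (array([299. , 177.5]), array([299.38562092, 177.54248366]), 153)
19 [ 498.6 -192.8   19. ] [ 497.6 -192.3   19. ]
25 [ 497.8 -192.3   25. ] [ 499.7 -187.4   25. ]
30 [ 497.2 -191.8   30. ] [ 501.5 -183.2   30. ]
tri [ 498.6 -192.8   19.4] [ 497.7 -192.2   19.2]
```

View pics/k.png

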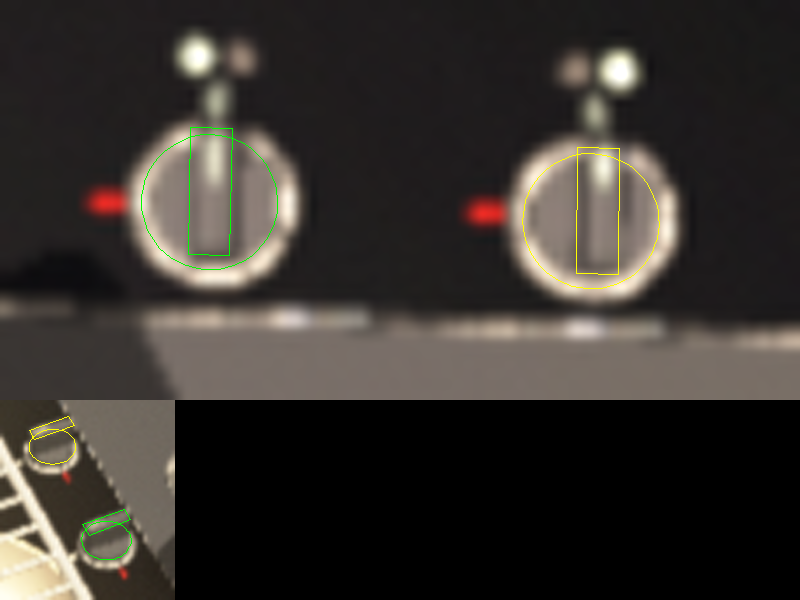

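The overlay shows both knobs in the off position. Triangulation puts the left knob at (501.7, -52.9), so I press and turn it.

```bash
python3 - <<'E'
import h
from h import *
h.FLIP=0.
w=-.026;K=np.array([501.7,-52.9,0])
def kp(z,a): # z of grasp point
    return pose(K+[0,0,z],w+a,0,0.)
print(r.solve_ik(*kp(140,0)))
r.goto(*kp(140,0)); r.set_gripper(40)
print(get_q().round(2),[None if q is None else np.round(q,2) for q in(r.solve_ik(*kp(37,1.0)),r.solve_ik(*kp(37,1.6)))])
r.movel(*kp(43,0),feed=100)
r.set_gripper(0); print("w",get_grip_width(),get_wrist_force())
print(r.movel(*kp(34,0),feed=15,until_force=14),get_ee_pos(),get_wrist_force(),get_time())
E
```

```text
[-0.79140933  0.59674096  1.08526562  2.03185233 -0.67249145  0.92370304
 -0.93765687]
[-0.79  0.6   1.09  2.03 -0.67  0.92 -0.94] [array([-0.48,  0.63,  0.65,  2.07, -0.64,  0.65,  0.01]), array([-0.38,  0.59,  0.52,  2.06, -0.51,  0.61,  0.5 ])]
w 13.497346866088826 [0.98692752 4.44548572 3.80095196]
True [502.05876379 -52.44897421  26.46374008] [-4.03418575  3.37257545 19.73038124] 27.7833
```

```bash
python3 - <<'E'
import h
from h import *
h.FLIP=0.
p=np.array(get_ee_pos());w=-.026
p[:2]=501.7,-52.9;p[2]-=.5
for a in(.4,.8,1.2,1.57):
    o=pose([0,0,0],w+a,0,0.)[1]
    r.movel(list(p),o,feed=20); print(a,get_time(),get_ee_pos().round(1),get_wrist_force().round(1),get_moment().round(2))
r.movel(list(p+[0,0,6.5]),o,feed=20)
r.set_gripper(45)
r.movel(list(p+[0,0,150]),o,feed=120)
q=list(get_q());r.movel(list(np.array(get_ee_pos())+[-80,-60,60]),o,feed=200)
print(get_time())
T=cam("top");S=cam("scene")["frame"]
a=cv2.resize(T["frame"][110:230,165:375],(700,400),interpolation=cv2.INTER_CUBIC)
b=cv2.resize(S[165:222,285:335],(0,0),fx=3.5,fy=3.5,interpolation=cv2.INTER_CUBIC)
o=np.zeros((600,700,3),np.uint8);o[:400]=a;o[400:400+b.shape[0],:b.shape[1]]=b
cv2.imwrite("pics/k2.png",o)
E
```

```text
0.4 28.3333 [502.1 -52.5  26.5] [-1.5  7.5 18.2] [1.55 0.61 0.06]
0.8 28.8833 [502.1 -52.5  26.5] [-3.   6.4 16.4] [1.55 0.58 0.04]
1.2 29.4333 [502.2 -52.4  26.5] [-2.3  7.6 16.8] [1.63 0.54 0.03]
1.57 29.95 [502.1 -52.4  26.5] [-2.4  6.9 17.3] [1.69 0.53 0.05]
32.9083
```

View pics/k2.png

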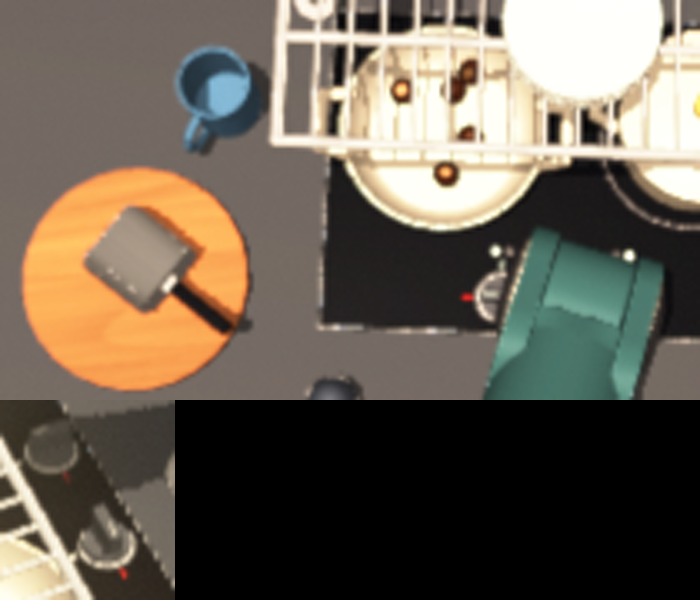

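The left knob's bar now lies across the hob (scene crop, about (105,545)), and the right knob is unchanged. The scoop lies on the board, the five chestnuts are in the pan, and the gripper is clear, so I hand the job in.

```bash
python3 -c "
from plant import *
print(workorder.job_done())"
```

```text
the job is handed in; nothing more can be done
None
```

I handed the job in at about 33 s. The last pictures show all five chestnuts in the pan, the empty scoop right way up on the board and the left knob turned a quarter turn on; the call returned no verdict.

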